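# Gauge the grain mill's bearing bush

### The arm

A 7-joint arm with a two-finger parallel gripper is mounted at the origin on a cart in front of the work surface, level with it; the furniture and walls round the work are solid. World frame = base frame: x ahead of the robot, y to its left, z up, the work surface at z = 0. Lengths are in m, angles in rad, forces in N, time in s.
With the tool pointing down it reaches from about 0.4 to 0.875 m from the base axis. Payload 19.3 kg.
Tool frame: the origin (TCP) lies on the mounting face of the last link; the fingertips stand 173 mm ahead of it and the grasp point (between the pads) lies 155 mm ahead of it (bot.grip_point_offset is the distance from the TCP to the grasp point, in m); z points along the fingers, y is the line along which they close (so a half turn about z gives the same grasp; the last joint's range is limited). The gripper opens to 85 mm and grips with 20 to 120 N. Pads are 22 mm wide; open, the fingers measure 114 mm over their backs; the gripper's body (76 mm by 85 mm) begins 54 mm behind the grasp point. The pads swing forward as they close: fully open they stand 13 mm farther back than shut.
Start: joints at [1.212, 0.521, -0.036, 1.599, 0.021, 1.021, -0.113], TCP at [0.178, -0.599, 0.405] pointing down, gripper open.
Joint ranges: [-2.91, 2.91], [-0.3, 2.13], [-1.5, 1.42], [0.17, 2.43], [-1.26, 4.41], [0.16, 1.93], [-2.52, 2.52]. Speed limits (rad/s): [1.89, 1.89, 2.39, 2.39, 3.01, 3.01, 3.01].

### API

Orientations are given as [roll, pitch, yaw] about the fixed x, y, z axes, in that order (R = Rz(yaw) Ry(pitch) Rx(roll)).
In Python, from workcell import bot gives the robot as it stands.
- The arm moves only by the tool arm_command, never from a script. Its argument "deltas" is a list of rows, each a list of 3 entries, a list of its own where there are three numbers: the shift along the tool's x, y, z in cm, then the turn, a rotation vector about the tool's x, y, z in rad, then the finger opening in cm, from 0 to 8.54. In form: [[[tx, ty, tz], [rx, ry, rz], claw], ...]. A call has 1 to 20 rows; each row shifts and turns the commanded pose from where the row before left it, along the tool's axes as they then stand; what a row does not reach is not made up. A row lasts 1/10 s, in which the tool goes at most 50 mm and 8.59 degrees, less where a joint would pass 70% of its speed; a pose out of reach is approached as far as the arm can. A call with a gripper value outside its range is refused whole. The fingers move at their own pace and stop on an object; "newtons" is the grip in N (left out, the last holds). Time passes only in rows, so rows that do not move let the fingers close. It gives the time, the measured TCP pose, the force, the opening and the grip force at its end, in the units of the state.
- bot.observe(): the state, without advancing time (a new reading comes with each control period).
- bot.grab_frame(name): name is "side" or "top"; returns a dict with "frame" (480x640x3 uint8, red, green, blue), "K" (3x3 intrinsics, pixels), "k1" (the pictures are not rectified: a ray, as slopes to the right and down, at radius r is drawn at 1 + k1 r^2 times it, then the intrinsics apply), "rvec" (rotation vector, rad) and "tvec" (3), from world to camera coordinates, as OpenCV has them. Camera axes: x right, y down, z forward; pixel columns grow to the right and rows downward; lengths in m; the calibration is good to about 2 mm. A picture is of the moment at which its call begins. There is no depth.
- bot.job_done(): hands the job in; it is judged then, once.
Trained networks look in a picture, given as the dict that the camera call returned (one of the last four; its "shot" number tells which), for a name from the list of things; names that differ only in an ending like _2 or _b are one class to them, and where a whole thing is asked for, a point or a joint stands for the part that bears it (a point fixed in the world has none). Each returns a list of dicts, best first, with "p" (0 to 1); they miss things now and then, are a little off and sometimes report something else, mostly with a low value. They report only what shows in the picture. A call takes as long as a camera call. They do not tell look-alikes from the thing itself.
- bot.find_in(name, picture): "rect" ([left, top, width, height] in pixels, round what is visible of it).
- bot.mark_of(name, picture): "at" ([column, row] in pixels: a listed point, or the origin of a listed thing).
The state is a dict: "clock": time; "qpos": joint angles; "qd": joint speeds; "joint_efforts": joint torques, N m; "position": TCP position; "tool_rot": TCP orientation; "force": force on the tool from outside, world axes, zero at the start; "moment": the same for the moment, N m; "grip_width": finger opening in m; "finger_force": force on a finger pad.
Only numpy, scipy, OpenCV 4.12 (cv2) and the standard library are available. Lean on these libraries where they do the work, as an engineer would, in place of code of your own. Each camera call takes 0.05 s, during which the arm holds its last target. There are 200 camera calls.

### The job

Check the bore of the grain mill's bearing bush with the plug gauge from the wooden cradle: push the longer, thinner go end in until its collar sits against the bush and hold it pressed home for a second, then draw it out and press the short, fat no-go end squarely against either mouth of the bore for a second to confirm that it will not enter. The bush is not clamped exactly where it was measured, so feel your way: press with about 4 to 8 N, ease off any side load, and never load the housing with more than 25 N. Finally lay the gauge back in its cradle with the go end pointing the way it did before, and leave the other things where they are.

Things in the scene. Friction and masses are not known exactly. Their poses are not given: they have to be found in the camera images.
- gauge: loose double-ended plug gauge, 150 mm long, 0.3 kg, lying level in its cradle. Origin: middle of its handle, on the gauge's axis; y along the gauge towards the go end, z up as it lies. Square aluminium handle 22 x 22 mm, 84 mm long; at each end of it a round steel collar 30 mm in diameter, 5 mm thick; beyond the collars the go plug (+y) and the no-go plug (-y)
- go_tip (a point): centre of the end face of the GO plug, 83 mm from the gauge's origin; axes as the gauge's. The go plug is the longer, thinner one: steel, 20 mm in diameter, 36 mm long from its collar, the last 4 mm tapering to 15 mm
- go_collar: the steel collar at the go end, part of the gauge: 30 mm in diameter, 5 mm thick; origin: centre of its outer face, where the go plug begins, 47 mm from the gauge's origin; axes as the gauge's. It comes to rest on the bush's end face when the go plug is fully in
- nogo_plug: the NO-GO plug, part of the gauge, the shorter, fatter one: steel, 24.5 mm in diameter, 20 mm long from its collar, square-edged; origin: centre of its end face, 67 mm from the gauge's origin on its -y side; axes as the gauge's
- housing: the grain mill's bearing housing, bolted down, rigid. Foot 112 (x) x 72 (y) x 10 mm with bolt heads to 18 mm high, a pedestal, and on it a head with a round level boss 62 mm in diameter, 30 mm long, and a lug on top to 115 mm; a brass bush is clamped in the boss and stands out at both faces. Origin: centre of the foot's underside; y parallel to the bore, z up
- bore_nominal (a point): nominal middle of the bush, 75 mm above the foot's underside; axes as the housing's (y along the bore). The bush: brass, 41 mm outside, 54 mm long, bore 21 mm, through, sharp-edged, mouths nominally at y = +27 and -27 mm. As set it may sit up to 11 mm to either side along y and up to 2 mm higher or lower than nominal, held firm; not measured: see or feel for it
- cradle: fixed wooden cradle of the gauge: foot 78 (x) x 100 (y) x 12 mm; two uprights 8 mm thick at y = +36 and -36 mm (64 mm free between), each with an open-topped notch, floor 64 mm above the worktop, 28 mm wide, flaring to 40 mm at the cheeks' tops, 80 mm up. The handle rests on the notch floors between its collars, axis at 75 mm, 2 mm play along it. Origin: centre of the foot's underside; y along the gauge, z up
- capsule_1: bystander: small coffee capsule, 37 mm across, 28 mm high; origin at its underside
- capsule_2: bystander: small coffee capsule, 37 mm across, 28 mm high; origin at its underside
- teaspoon_1: bystander: teaspoon lying flat, 132 x 26 x 9 mm; origin at its underside
- kitchen_timer: bystander: round kitchen timer, 64 mm across, 53 mm high; origin at its underside
- apple_1: bystander: apple, 75 mm across, 72 mm high; origin at its underside
- peeler_1: bystander: vegetable peeler lying flat, 170 x 25 x 18 mm; origin at its underside
Mind the look-alikes: they are no part of the job. What is shaped like the gauge but yellow is not meant. Leave any green look-alike of the cradle alone.

How it is judged:
By the outcome, as a careful person would: the job done as asked, in the order asked, and still so for the second after the job is handed in, with the robot touching nothing.
It also fails if it takes over 67 s, if anything falls off the work surface, if the arm or the gripper's body presses on something with over 40 N, if the wrist force passes 120 N, or if a joint passes its speed limit or range.

## Working session

There is one attempt and no reset: what is moved stays moved. The work goes in short steps, Python scripts to look and compute and a tool call to move; the robot and the scene stay as the last step left them, time stands still between calls to the robot, and variables do not carry over. Pictures are saved under pics/ and viewed, at most 10 in all, crops included, and the job is handed in when it is done.

Besides the shell and the picture viewer there is one more tool, called by a JSON object that holds its "op" and its "data". arm_command: Moves the arm, as the interface text tells. Its arguments: {"type":"object","properties":{"deltas":{"type":"array","items":{"type":"array"}},"newtons":{"type":"number"}},"required":["deltas"]}

```bash
mkdir -p pics; ls
cat > h.py <<'E'
import numpy as np, cv2
from scipy.spatial.transform import Rotation as R
from workcell import bot
def snap(n):
    d=bot.grab_frame(n); return d
def ray(d,uv):
    K=np.array(d["K"]);k=d["k1"]
    p=np.array([[uv]],float)
    q=cv2.undistortPoints(p,K,np.array([k,0,0,0,0.]))[0,0]
    Rm=cv2.Rodrigues(np.array(d["rvec"],float))[0];t=np.array(d["tvec"]).ravel()
    return -Rm.T@t, Rm.T@np.array([q[0],q[1],1.])
def atz(d,uv,z):
    c,v=ray(d,uv); return c+v*(z-c[2])/v[2]
def proj(d,P):
    return cv2.projectPoints(np.atleast_2d(np.array(P,float)),np.array(d["rvec"],float),np.array(d["tvec"],float),np.array(d["K"]),np.array([d["k1"],0,0,0,0.]))[0][:,0]
def tri(d1,u1,d2,u2):
    c1,v1=ray(d1,u1);c2,v2=ray(d2,u2)
    s=np.linalg.lstsq(np.c_[v1,-v2],c2-c1,rcond=None)[0]
    a=c1+s[0]*v1;b=c2+s[1]*v2
    return (a+b)/2,np.linalg.norm(a-b)
E
python3 - <<'E'
from h import *
s=bot.observe();print(s)
names="gauge go_tip go_collar nogo_plug housing bore_nominal cradle capsule_1 teaspoon_1 kitchen_timer apple_1 peeler_1".split()
for c in("side","top"):
    d=snap(c);cv2.imwrite(f"pics/{c}0.png",d["frame"][:,:,::-1])
    print(c,ray(d,(320,240)))
    for n in names:
        print(n,[(np.round(m["at"],1).tolist(),round(m["p"],2), np.round(atz(d,m["at"],.075 if n in names[:4]+["bore_nominal"] else 0),3).tolist()) for m in bot.mark_of(n,d)[:3]])
E
```

```text
pics
{'clock': 0.0, 'qpos': array([ 1.2118114 ,  0.52202454, -0.0363565 ,  1.60001184,  0.02121212,
        1.02109751, -0.11279518]), 'qd': array([ 0.00069727,  0.00205079,  0.00091297,  0.00177215, -0.00209525,
       -0.00020318, -0.00037091]), 'joint_efforts': array([ 1.35380156e-03, -9.27112055e+01,  1.98137775e+00, -3.69938028e+01,
        1.81963854e-02,  8.02477385e-03, -3.52546033e-05]), 'position': array([ 0.17794167, -0.59898469,  0.40411736]), 'tool_rot': array([-3.14043954e+00,  7.86381861e-05,  2.88811464e-01]), 'force': array([-0.28972616, -0.07565054,  0.00949376]), 'moment': array([0.02200369, 0.06427254, 0.02838742]), 'finger_force': 0.0, 'grip_width': 0.08574278873733207}
side (array([0.46341724, 0.82053095, 0.68979227]), array([ 0.10416527, -0.78620642, -0.60914273]))
gauge [([336.2, 299.9], 0.93, [0.522, 0.188, 0.075]), ([332.0, 263.7], 0.66, [0.539, 0.095, 0.075])]
go_tip [([341.2, 335.6], 0.8, [0.507, 0.266, 0.075]), ([340.5, 236.7], 0.59, [0.53, 0.013, 0.075]), ([412.7, 213.6], 0.52, [0.39, -0.079, 0.075])]
go_collar [([334.8, 323.8], 0.4, [0.519, 0.242, 0.075
[... 1374 characters left out ...]
 [0.548, 0.127, 0.075])]
housing [([415.8, 246.5], 0.89, [0.554, -0.159, 0.0])]
bore_nominal [([422.7, 239.7], 0.79, [0.56, -0.16, 0.075]), ([258.1, 325.1], 0.46, [0.384, 0.176, 0.075])]
cradle [([255.9, 255.1], 0.82, [0.533, 0.192, 0.0]), ([172.7, 259.7], 0.61, [0.521, 0.374, 0.0])]
capsule_1 [([337.4, 320.4], 0.7, [0.393, 0.013, 0.0]), ([343.4, 192.5], 0.47, [0.674, 0.001, 0.0])]
teaspoon_1 [([261.1, 326.7], 0.93, [0.378, 0.178, 0.0])]
kitchen_timer [([403.7, 161.6], 0.7, [0.746, -0.135, 0.0])]
apple_1 [([309.5, 162.1], 0.81, [0.743, 0.077, 0.0]), ([335.2, 321.0], 0.35, [0.391, 0.018, 0.0]), ([246.8, 254.5], 0.2, [0.534, 0.212, 0.0])]
peeler_1 [([433.5, 328.1], 0.92, [0.377, -0.195, 0.0])]
```

View pics/side0.png

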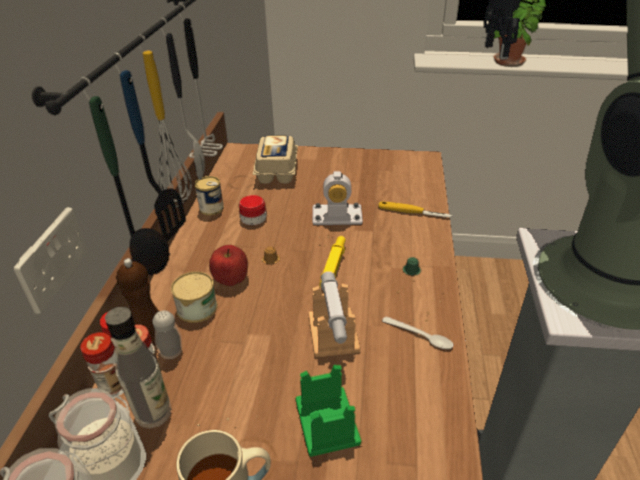

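View pics/top0.png

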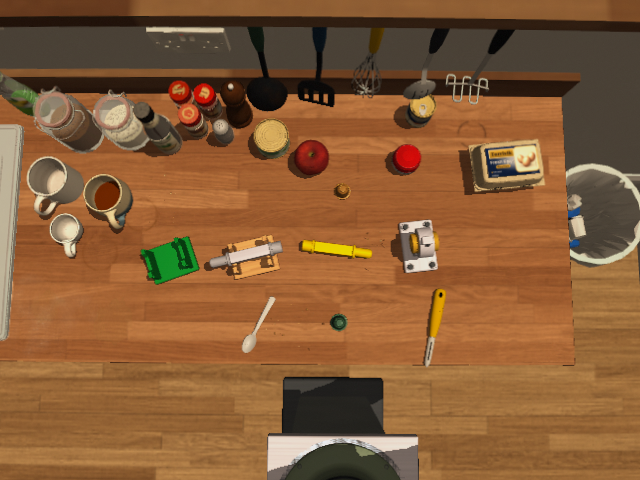

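The side picture shows the gauge in the wooden cradle, with the go tip at about (341,336) towards +y. The yellow look-alike lies behind it at (335,255), and the housing is at (338,200) with its brass bush facing the camera. In the top picture the gauge runs from (213,264) to (283,244) and the housing sits at (420,245). I'll zoom in on both.

Run:
```python
from h import *
a=cv2.imread("pics/side0.png");b=cv2.imread("pics/top0.png")
def z(i,x,y,w,h):return cv2.resize(i[y:y+h,x:x+w],(400,300),interpolation=cv2.INTER_CUBIC)
c=np.vstack([np.hstack([z(a,298,165,80,60),z(b,384,216,80,60)]),np.hstack([z(a,285,275,100,75),z(b,200,218,100,75)])])
cv2.imwrite("pics/z1.png",c)
```

```text
(no output)
```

View pics/z1.png

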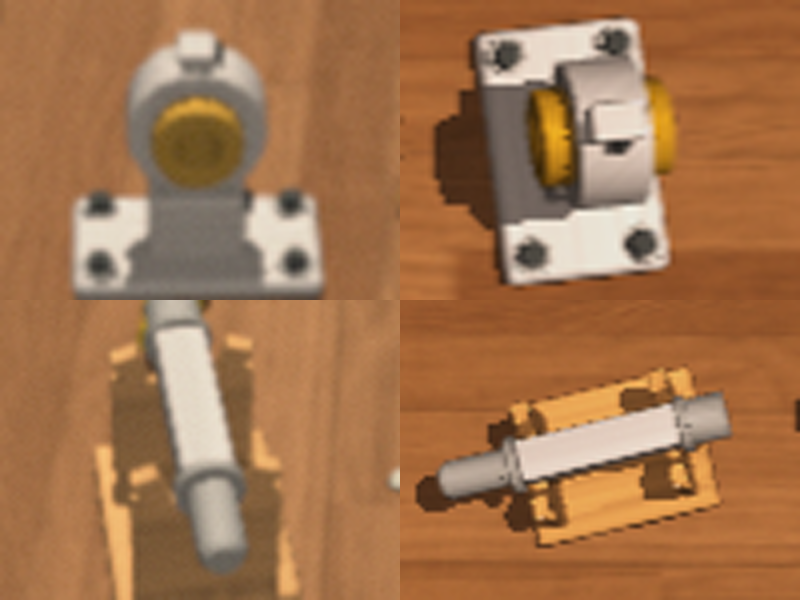

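```bash
cat > m.py <<'E'
from h import *
from scipy.optimize import least_squares
D={c:snap(c) for c in("side","top")}
d=D["top"]; s=D["side"]
p=lambda x,y:(384+(x-400)/5,216+y/5)
C=[p(475,35),p(637,20),p(668,266),p(508,283)]
W=np.array([atz(d,c,.01) for c in C]);print(W.round(4),W.mean(0))
# model corners: left/top px = +y,+x
M=np.array([[56,36,10],[56,-36,10],[-56,-36,10],[-56,36,10]])/1000
f=lambda q:(proj(d,(R.from_euler('z',q[2]).apply(M)+[q[0],q[1],0]))-C).ravel()
r=least_squares(f,[.55,-.16,0]);print("housing",r.x,r.fun.round(1))
ps=lambda x,y:(298+x/5,165+y/5)
print("side pred corners",proj(s,R.from_euler('z',r.x[2]).apply(M)+[r.x[0],r.x[1],0]).round(1), "seen",ps(75,200),ps(315,196))
pg=lambda x,y:(200+(x-400)/4,218+(y-300)/4)
for n,c in dict(tip=pg(440,481),gocollar=pg(511,463),nogocollar=pg(684,423),nogo=pg(728,414)).items(): print(n,atz(d,c,.075).round(4))
pgs=lambda x,y:(285+x/4,275+(y-300)/4)
for n,c in dict(tip=pgs(224,556)).items(): print(n,atz(s,c,.075).round(4))
def draw(yoff,zoff,q,g,fn):
    a=s["frame"][:,:,::-1].copy();b=d["frame"][:,:,::-1].copy()
    ims=[]
    for dd,o,sc in((s,(298,165),5),(d,(384,216),5),(s,(285,275),4),(d,(200,218),4)):
        w,h=400//sc,300//sc
        im=cv2.resize(np.ascontiguousarray(dd["frame"][o[1]:o[1]+h,o[0]:o[0]+w,::-1]),(400,300),interpolation=cv2.INTER_CUBIC)
        def poly(P,col,cl=True):
            u=((proj(dd,P)-o+.5)*sc).astype(int);cv2.polylines(im,[u.reshape(-1,1,2)],cl,col,1)
        t=np.linspace(0,2*np.pi,60)
        T=lambda P,q:R.from_euler('z',q[2]).apply(P)+[q[0],q[1],0]
        poly(T(M,q),(0,0,255))
        for sg in(1,-1):
            for rr in (.0205,.0105): poly(T(np.c_[rr*np.cos(t),0*t+sg*.027+yoff,.075+zoff+rr*np.sin(t)],q),(255,0,0) if sg>0 else (0,255,0))
            poly(T(np.c_[.031*np.cos(t),0*t+sg*.015,.075+.031*np.sin(t)],q),(255,0,255))
        for y,rr in((.083,.0075),(.047,.015),(-.047,.015),(-.067,.01225)): poly(T(np.c_[rr*np.cos(t),0*t+y,.075+rr*np.sin(t)],g),(255,0,0))
        ims.append(im)
    cv2.imwrite(fn,np.vstack([np.hstack(ims[:2]),np.hstack(ims[2:])]))
E
cat > fit.py <<'E'
from m import *
import sys
q=r.x
tip=atz(d,pg(440,481),.075);ng=atz(d,pg(728,414),.075)
u=(tip-ng)[:2];u/=np.linalg.norm(u);g=np.r_[(tip[:2]-u*.083+ng[:2]+u*.067)/2,np.arctan2(-u[0],u[1])]
print("gauge",g,np.linalg.norm(tip-ng))
draw(0,0,q,g,"pics/z2.png")
E
python3 fit.py
```

```text
[[ 0.6048 -0.121   0.01  ]
 [ 0.612  -0.1923  0.01  ]
 [ 0.5041 -0.2038  0.01  ]
 [ 0.4962 -0.1341  0.01  ]] [ 0.5542904  -0.16278026  0.01      ]
housing [ 0.55432781 -0.16278336  0.1107915 ] [-0.1 -0.5  0.  -0.9  0.5  0.7 -0.4  0.7]
side pred corners [[311.6 221.9]
 [312.3 203.9]
 [360.3 203.4]
 [362.1 221.4]] seen (313.0, 205.0) (361.0, 204.2)
tip [0.5084 0.2774 0.075 ]
gocollar [0.5179 0.2411 0.075 ]
nogocollar [0.5392 0.1526 0.075 ]
nogo [0.544 0.13  0.075]
tip [0.5066 0.273  0.075 ]
gauge [0.52808441 0.19593063 0.23755743] 0.15161359245464426
```

View pics/z2.png

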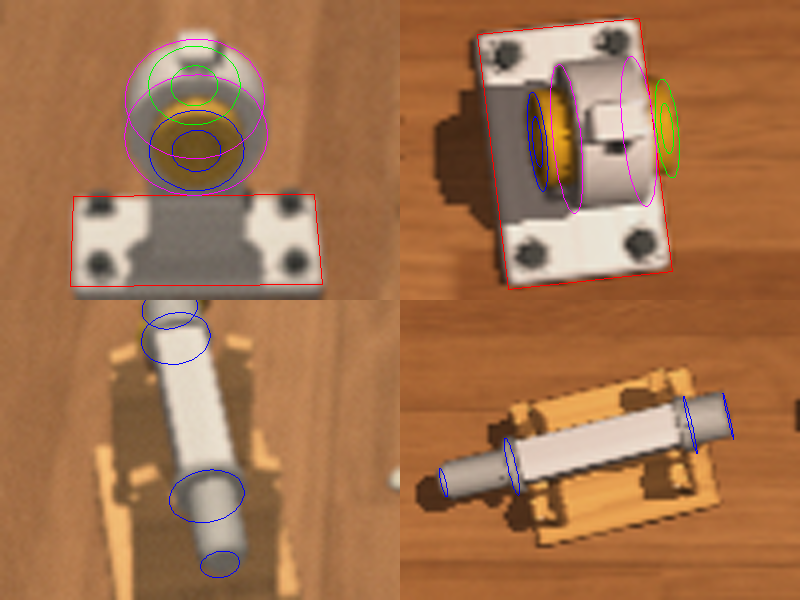

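The overlay agrees with the pictures to within about 1–2 mm. Housing: (0.554, -0.163), yaw 0.111. Gauge: (0.528, 0.196), yaw 0.238, go end towards +y. The bush sits close to nominal. Next I'll plan the reach.

```bash
cat > plan.py <<'E'
import sys,json
from h import *
def plan(wps,dec=2):
    """wps: (x,y,z,yaw,n) world; prints rounded tool-frame rows from the measured pose"""
    s=bot.observe();P=np.array(s["position"]);yaw=s["tool_rot"][2]
    rows=[];acc=P.copy();ay=yaw
    for x,y,z,w,n in wps:
        P0,w0=P,yaw
        for i in range(1,n+1):
            tgt=P0+(np.array([x,y,z])-P0)*i/n; tw=w0+((w-w0))*i/n
            Rm=R.from_euler('xyz',[np.pi,0,ay])
            t=np.round(Rm.inv().apply(tgt-acc)*100,dec); rz=round(-(tw-ay),3)
            acc=acc+Rm.apply(t/100); ay-=rz
            rows.append([t.tolist(),[0,0,rz]])
        P,yaw=np.array([x,y,z]),w
    print(json.dumps(rows).replace(" ",""))
def st():
    s=bot.observe();print("t",s["clock"].__round__(2),"p",s["position"].round(4),"rot",np.round(s["tool_rot"],4),"F",s["force"].round(1),"M",s["moment"].round(2),"w",round(s["grip_width"],4),"ff",s["finger_force"])
E
python3 - <<'E'
from plan import *
plan([(.45,-.2,.40,1.1,12),(.528,.196,.33,1.808,11)],1)
E
```

```text
[[[3.1,-2.5,0.0],[0,0,-0.068]],[[3.3,-2.4,0.1],[0,0,-0.067]],[[3.4,-2.1,0.0],[0,0,-0.068]],[[3.6,-1.8,0.1],[0,0,-0.067]],[[3.7,-1.6,-0.0],[0,0,-0.068]],[[3.8,-1.4,0.0],[0,0,-0.068]],[[3.9,-1.1,0.1],[0,0,-0.067]],[[3.9,-0.9,0.0],[0,0,-0.068]],[[4.0,-0.5,0.1],[0,0,-0.067]],[[4.0,-0.3,-0.0],[0,0,-0.068]],[[4.0,-0.1,0.0],[0,0,-0.068]],[[4.0,0.3,0.1],[0,0,-0.067]],[[3.6,-1.0,0.6],[0,0,-0.065]],[[3.6,-0.8,0.6],[0,0,-0.064]],[[3.6,-0.5,0.7],[0,0,-0.064]],[[3.6,-0.3,0.6],[0,0,-0.065]],[[3.7,-0.1,0.7],[0,0,-0.064]],[[3.7,0.2,0.6],[0,0,-0.064]],[[3.6,0.4,0.6],[0,0,-0.065]],[[3.6,0.6,0.7],[0,0,-0.064]],[[3.6,0.9,0.6],[0,0,-0.065]],[[3.5,1.1,0.6],[0,0,-0.064]],[[3.4,1.3,0.7],[0,0,-0.064]]]
```

{"op": "arm_command", "data": {"deltas": [[[3.1,-2.5,0.0],[0,0,-0.068],8.5],[[3.3,-2.4,0.1],[0,0,-0.067],8.5],[[3.4,-2.1,0.0],[0,0,-0.068],8.5],[[3.6,-1.8,0.1],[0,0,-0.067],8.5],[[3.7,-1.6,0.0],[0,0,-0.068],8.5],[[3.8,-1.4,0.0],[0,0,-0.068],8.5],[[3.9,-1.1,0.1],[0,0,-0.067],8.5],[[3.9,-0.9,0.0],[0,0,-0.068],8.5],[[4.0,-0.5,0.1],[0,0,-0.067],8.5],[[4.0,-0.3,0.0],[0,0,-0.068],8.5],[[4.0,-0.1,0.0],[0,0,-0.068],8.5],[[4.0,0.3,0.1],[0,0,-0.067],8.5],[[3.6,-1.0,0.6],[0,0,-0.065],8.5],[[3.6,-0.8,0.6],[0,0,-0.064],8.5],[[3.6,-0.5,0.7],[0,0,-0.064],8.5],[[3.6,-0.3,0.6],[0,0,-0.065],8.5],[[3.7,-0.1,0.7],[0,0,-0.064],8.5],[[3.7,0.2,0.6],[0,0,-0.064],8.5],[[3.6,0.4,0.6],[0,0,-0.065],8.5],[[3.6,0.6,0.7],[0,0,-0.064],8.5]]}}

```text
clock: 3.4
position: [0.507, 0.089, 0.3487]
tool_rot: [3.141, 0.0, 1.617]
force: [0.5, 0.2, -0.8]
grip_width: 0.0853
finger_force: 0.0
```

Run:
```python
from plan import *
st()
plan([(.528,.196,.30,1.808,6),(.528,.196,.229,1.808,5)],2)
```

```text
t 3.4 p [0.507  0.089  0.3487] rot [3.141  0.     1.6171] F [ 0.5  0.2 -0.8] M [ 0.02 -0.05  0.03] w 0.0853 ff 0.0
[[[1.77,0.43,0.81],[0,0,-0.032]],[[1.75,0.49,0.81],[0,0,-0.032]],[[1.73,0.54,0.81],[0,0,-0.031]],[[1.72,0.6,0.81],[0,0,-0.032]],[[1.7,0.65,0.82],[0,0,-0.032]],[[1.67,0.71,0.81],[0,0,-0.032]],[[0.0,-0.0,1.42],[0,0,0.0]],[[0.0,-0.0,1.42],[0,0,0.0]],[[0.0,-0.0,1.42],[0,0,0.0]],[[0.0,-0.0,1.42],[0,0,0.0]],[[0.0,-0.0,1.42],[0,0,0.0]]]
```

{"op": "arm_command", "data": {"deltas": [[[1.77,0.43,0.8],[0,0,-0.032],8.5],[[1.75,0.49,0.8],[0,0,-0.032],8.5],[[1.73,0.54,0.8],[0,0,-0.031],8.5],[[1.72,0.6,0.8],[0,0,-0.032],8.5],[[1.7,0.65,0.8],[0,0,-0.032],8.5],[[1.67,0.71,0.8],[0,0,-0.032],8.5],[[0,0,0],[0,0,0],8.5],[[0,0,0],[0,0,0],8.5],[[0,0,0],[0,0,0],8.5]]}}

```text
clock: 4.3
position: [0.5281, 0.1937, 0.301]
tool_rot: [3.141, 0.0, 1.804]
force: [0.5, 1.3, 0.2]
grip_width: 0.085
finger_force: 0.0
```

Run:
```python
from plan import *
st()
plan([(.528,.196,.230,1.808,6)],2)
d=snap("top");s=snap("side")
cv2.imwrite("pics/z3.png",np.hstack([cv2.resize(np.ascontiguousarray(i["frame"][y:y+150,x:x+100,::-1]),(400,600)) for i,x,y in((d,200,190),(s,285,225))]))
```

```text
t 4.3 p [0.5281 0.1937 0.301 ] rot [3.1415e+00 5.0000e-04 1.8044e+00] F [0.5 1.3 0.2] M [-0.06  0.    0.  ] w 0.085 ff 0.0
[[[0.04,0.01,1.18],[0,0,-0.001]],[[0.03,0.0,1.19],[0,0,-0.0]],[[0.04,0.01,1.18],[0,0,-0.001]],[[0.04,0.01,1.18],[0,0,-0.0]],[[0.04,0.0,1.18],[0,0,-0.001]],[[0.03,0.01,1.19],[0,0,-0.001]]]
```

View pics/z3.png

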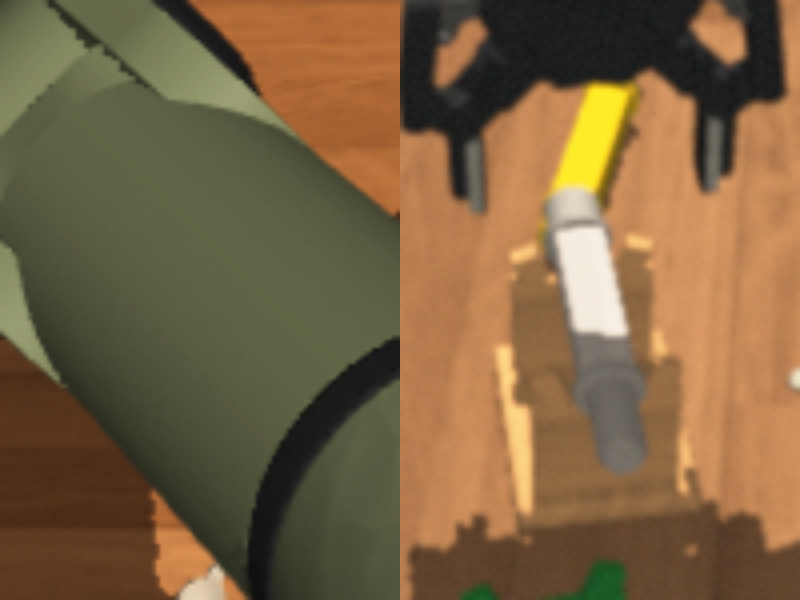

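The gripper straddles the gauge, with the handle between the fingers. I'll descend and grip.

{"op": "arm_command", "data": {"deltas": [[[0.04,0,1.2],[0,0,-0.001],8.5],[[0.04,0,1.2],[0,0,-0.001],8.5],[[0.04,0,1.2],[0,0,-0.001],8.5],[[0.04,0,1.2],[0,0,-0.001],8.5],[[0.04,0,1.2],[0,0,0],8.5],[[0.03,0,1.1],[0,0,0],8.5],[[0,0,0],[0,0,0],6],[[0,0,0],[0,0,0],4],[[0,0,0],[0,0,0],2.6],[[0,0,0],[0,0,0],1.5],[[0,0,0],[0,0,0],1.5],[[0,0,0],[0,0,0],1.5],[[0,0,0],[0,0,0],1.5],[[0,0,0],[0,0,0],1.5]], "newtons": 80}}

```text
clock: 5.8
position: [0.5278, 0.1968, 0.2304]
tool_rot: [3.14, -0.0, 1.81]
force: [-0.4, -0.7, 6.6]
grip_width: 0.0213
finger_force: 78.5
```

Run:
```python
from plan import *
st()
```

```text
t 5.8 p [0.5278 0.1968 0.2304] rot [ 3.1403 -0.      1.8096] F [-0.4 -0.7  6.6] M [-0.12  0.08  0.07] w 0.0213 ff 78.51935505867004
```

Run:
```python
from plan import *
plan([(.528,.197,.34,1.81,5),(.569,-.293,.34,1.682,14)],1)
```

```text
[[[0.0,0.0,-2.2],[0,0,-0.0]],[[0.0,0.0,-2.2],[0,0,-0.0]],[[0.0,0.0,-2.2],[0,0,-0.0]],[[0.0,0.0,-2.2],[0,0,-0.0]],[[0.0,0.0,-2.2],[0,0,-0.0]],[[-3.5,-0.5,0.0],[0,0,0.009]],[[-3.4,-0.5,0.0],[0,0,0.009]],[[-3.5,-0.5,0.0],[0,0,0.009]],[[-3.5,-0.5,0.0],[0,0,0.009]],[[-3.5,-0.4,0.0],[0,0,0.009]],[[-3.5,-0.4,0.0],[0,0,0.009]],[[-3.5,-0.3,0.0],[0,0,0.01]],[[-3.5,-0.3,0.0],[0,0,0.009]],[[-3.5,-0.3,0.0],[0,0,0.009]],[[-3.5,-0.3,0.0],[0,0,0.009]],[[-3.5,-0.2,0.0],[0,0,0.009]],[[-3.5,-0.2,0.0],[0,0,0.009]],[[-3.5,-0.2,0.0],[0,0,0.009]],[[-3.5,-0.1,0.0],[0,0,0.01]]]
```

{"op": "arm_command", "data": {"deltas": [[[0,0,-1.2],[0,0,0],1.5],[[0,0,-2.2],[0,0,0],1.5],[[0,0,-2.6],[0,0,0],1.5],[[0,0,-2.6],[0,0,0],1.5],[[0,0,-2.4],[0,0,0],1.5],[[-2.0,-0.5,0.0],[0,0,0.009],1.5],[[-3.4,-0.5,0.0],[0,0,0.009],1.5],[[-3.5,-0.5,0.0],[0,0,0.009],1.5],[[-3.5,-0.5,0.0],[0,0,0.009],1.5],[[-3.5,-0.4,0.0],[0,0,0.009],1.5],[[-3.5,-0.4,0.0],[0,0,0.009],1.5],[[-3.5,-0.3,0.0],[0,0,0.01],1.5],[[-3.5,-0.3,0.0],[0,0,0.009],1.5],[[-3.5,-0.3,0.0],[0,0,0.009],1.5],[[-3.5,-0.3,0.0],[0,0,0.009],1.5],[[-3.5,-0.2,0.0],[0,0,0.009],1.5],[[-3.5,-0.2,0.0],[0,0,0.009],1.5],[[-3.5,-0.2,0.0],[0,0,0.009],1.5],[[-3.5,-0.1,0.0],[0,0,0.01],1.5],[[-1.5,0,0.0],[0,0,0],1.5]]}}

```text
clock: 7.8
position: [0.5661, -0.297, 0.3402]
tool_rot: [-3.141, 0.001, 1.678]
force: [-1.1, -0.5, -3.4]
grip_width: 0.0206
finger_force: 78.7
```

Run:
```python
from plan import *
st()
plan([(.569,-.293,.2304,1.682,6)],2)
```

```text
t 7.8 p [ 0.5661 -0.297   0.3402] rot [-3.1413e+00  1.0000e-03  1.6780e+00] F [-1.1 -0.5 -3.4] M [-0.05  0.08  0.06] w 0.0206 ff 78.73989701271057
[[[0.06,0.05,1.83],[0,0,-0.001]],[[0.06,0.06,1.83],[0,0,-0.0]],[[0.06,0.05,1.83],[0,0,-0.001]],[[0.06,0.06,1.83],[0,0,-0.001]],[[0.06,0.05,1.83],[0,0,-0.0]],[[0.06,0.06,1.83],[0,0,-0.001]]]
```

{"op": "arm_command", "data": {"deltas": [[[0,0.05,1.8],[0,0,0],1.5],[[0,0.05,1.8],[0,0,0],1.5],[[0,0.05,1.8],[0,0,0],1.5],[[0,0.05,1.8],[0,0,0],1.5],[[0,0.05,1.8],[0,0,-0.001],1.5],[[0,0.05,1.9],[0,0,-0.001],1.5],[[0,0,0],[0,0,0],1.5],[[0,0,0],[0,0,0],1.5],[[0,0,0],[0,0,0],1.5]]}}

```text
clock: 8.7
position: [0.5702, -0.2931, 0.2318]
tool_rot: [3.14, 0.001, 1.684]
force: [-0.2, -0.3, -2.2]
grip_width: 0.0207
finger_force: 78.5
```

Run:
```python
from plan import *
st()
d=snap("top");s=snap("side")
i=np.hstack([cv2.resize(np.ascontiguousarray(i["frame"][y:y+90,x:x+60,::-1]),(400,600),interpolation=cv2.INTER_CUBIC) for i,x,y in((d,410,200),(s,308,140))])
cv2.imwrite("pics/z4.png",i)
```

```text
t 8.7 p [ 0.5702 -0.2931  0.2318] rot [3.1404e+00 6.0000e-04 1.6837e+00] F [-0.2 -0.3 -2.2] M [-0.    0.   -0.01] w 0.0207 ff 78.52363228797913
```

View pics/z4.png

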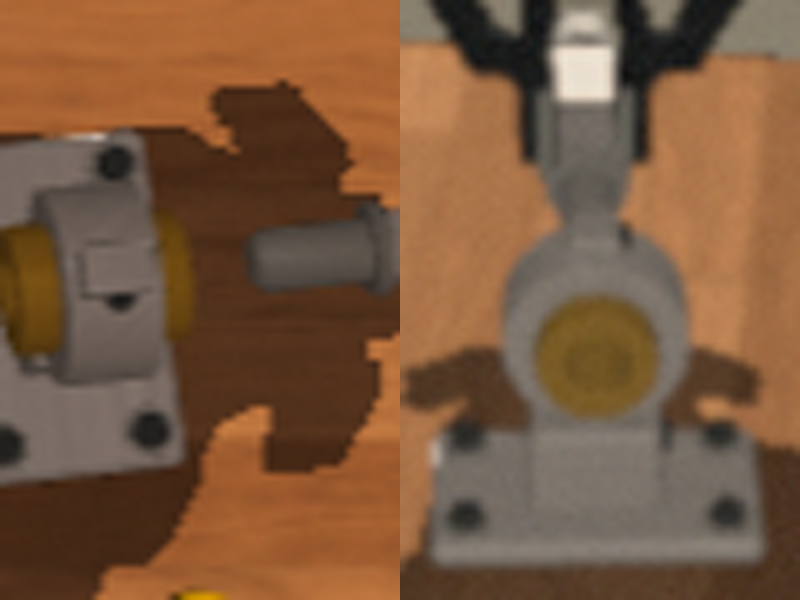

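The top crop shows the go plug (tip at 247,262) about 18 mm short of the bush mouth (193,277) and nearly in line. The side crop shows the bush centred at (597,362), which is slightly high relative to the boss. I'll shift the gauge about 1 mm and advance.

{"op": "arm_command", "data": {"deltas": [[[0.2,-0.05,0],[0,0,0],1.5],[[0.3,-0.05,0],[0,0,0],1.5],[[0.3,0,0],[0,0,0],1.5],[[0.3,0,0],[0,0,0],1.5],[[0.3,0,0],[0,0,0],1.5],[[0.2,0,0],[0,0,0],1.5],[[0.1,0,0],[0,0,0],1.5],[[0,0,0],[0,0,0],1.5]]}}

```text
clock: 9.6
position: [0.567, -0.2761, 0.2307]
tool_rot: [-3.142, -0.0, 1.684]
force: [-0.8, -0.8, -2.9]
grip_width: 0.0211
finger_force: 78.5
```

```bash
cat >> plan.py <<'E'
def hs():
    """TCP and force in the housing frame (x across, y along bore, z), mm"""
    s=bot.observe();q=R.from_euler('z',-.1108)
    print("t",round(s["clock"],2),"h",(q.apply(s["position"]-np.array([.5543,-.1628,.2304]))*1000).round(1),"F",q.apply(s["force"]).round(1),"M",q.apply(s["moment"]).round(2),"rot",np.round(s["tool_rot"]-[0,0,1.6816],4))
E
python3 -c "
from plan import *
st();hs()"
```

```text
t 9.6 p [ 0.567  -0.2761  0.2307] rot [-3.1416 -0.      1.684 ] F [-0.8 -0.8 -2.9] M [-0.02  0.01  0.  ] w 0.0211 ff 78.52300643920898
t 9.6 h [ 1.00e-01 -1.14e+02  3.00e-01] F [-0.9 -0.7 -2.9] M [-0.02  0.01  0.  ] rot [-3.1416e+00 -0.0000e+00  2.4000e-03]
```

{"op": "arm_command", "data": {"deltas": [[[0.1,0,-0.1],[0,0,-0.002],1.5],[[0.1,0,0],[0,0,0],1.5],[[0.1,0,0],[0,0,0],1.5],[[0,0,0],[0,0,0],1.5]]}}

```text
clock: 10.0
position: [0.5667, -0.2731, 0.2317]
tool_rot: [-3.142, -0.0, 1.686]
force: [0.0, 0.7, -3.4]
grip_width: 0.0205
finger_force: 78.5
```

```bash
python3 -c "
from plan import *
hs()
for i in range(3): snap('top'); hs()
d=snap('top');cv2.imwrite('pics/z5.png',cv2.resize(np.ascontiguousarray(d['frame'][210:270,400:460,::-1]),(600,600),interpolation=cv2.INTER_CUBIC))"
```

```text
t 10.0 h [ 1.00e-01 -1.11e+02  1.30e+00] F [ 0.1  0.7 -3.4] M [ 0.04  0.01 -0.  ] rot [-3.1416e+00 -1.0000e-04  4.3000e-03]
t 10.05 h [ 1.000e-01 -1.112e+02  1.300e+00] F [-0.8 -0.8 -3.5] M [-0.03 -0.03 -0.04] rot [-3.1416 -0.      0.0042]
t 10.1 h [ 1.000e-01 -1.112e+02  1.300e+00] F [-0.2 -0.5 -3.2] M [ 0.03 -0.   -0.05] rot [-3.1416  0.      0.0042]
t 10.15 h [ 1.000e-01 -1.112e+02  1.300e+00] F [ 0.3 -0.5 -2.9] M [ 0.01 -0.01 -0.04] rot [-3.1416  0.      0.0041]
```

View pics/z5.png

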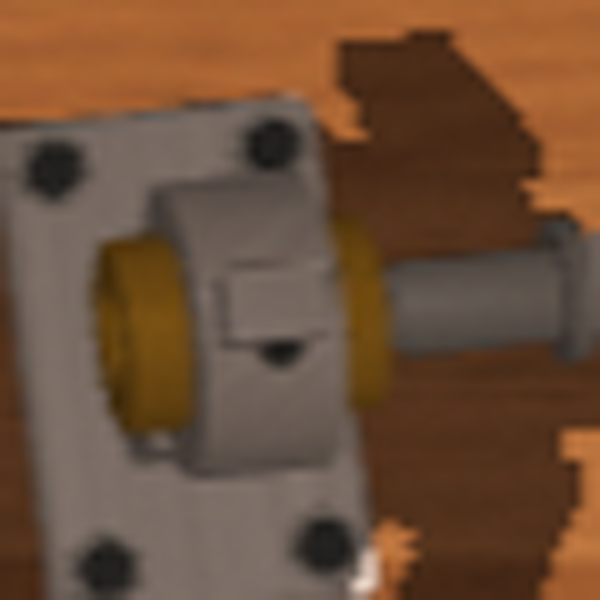

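The plug tip is at the mouth (390,307), and the gauge and bush axes agree in position and slope. Next I'll feel my way in.

{"op": "arm_command", "data": {"deltas": [[[0.1,0,0],[0,0,0.004],1.5],[[0.1,0,0],[0,0,0],1.5],[[0.1,0,0],[0,0,0],1.5],[[0,0,0],[0,0,0],1.5]]}}

```text
clock: 10.6
position: [0.5664, -0.2701, 0.2317]
tool_rot: [3.142, -0.0, 1.682]
force: [1.2, -0.4, -3.6]
grip_width: 0.0208
finger_force: 78.5
```

```bash
python3 -c "
from plan import *
hs()"
```

```text
t 10.6 h [ 1.00e-01 -1.08e+02  1.30e+00] F [ 1.1 -0.5 -3.6] M [ 0.   -0.01 -0.  ] rot [ 3.1415e+00 -1.0000e-04  4.0000e-04]
```

{"op": "arm_command", "data": {"deltas": [[[0.1,0,0],[0,0,0],1.5],[[0.1,0,0],[0,0,0],1.5],[[0.1,0,0],[0,0,0],1.5],[[0,0,0],[0,0,0],1.5]]}}

```text
clock: 11.0
position: [0.566, -0.2677, 0.2317]
tool_rot: [3.141, 0.001, 1.681]
force: [2.3, -4.3, -5.8]
grip_width: 0.0212
finger_force: 78.3
```

```bash
python3 -c "
from plan import *
hs()"
```

```text
t 11.0 h [  -0.  -105.5    1.3] F [ 1.8 -4.5 -5.8] M [-1.19 -0.24 -0.13] rot [ 3.1415e+00  6.0000e-04 -2.0000e-04]
```

{"op": "arm_command", "data": {"deltas": [[[0,0.03,0.05],[0,0,0],1.5],[[0,0.0,0.03],[0,0,0],1.5],[[0,0,0],[0,0,0],1.5]]}}

```text
clock: 11.3
position: [0.5663, -0.2672, 0.2308]
tool_rot: [-3.141, -0.0, 1.682]
force: [1.0, -2.0, -4.3]
grip_width: 0.0203
finger_force: 78.4
```

```bash
python3 -c "
from plan import *
hs()"
```

```text
t 11.3 h [   0.4 -105.1    0.4] F [ 0.8 -2.1 -4.3] M [-0.55 -0.04  0.02] rot [-3.1415e+00 -2.0000e-04  2.0000e-04]
```

Easing downward helps, so I'll continue the same way.

{"op": "arm_command", "data": {"deltas": [[[0.05,0.02,0.05],[0,0,0],1.5],[[0.1,0,0],[0,0,0],1.5],[[0.1,0,0],[0,0,0],1.5],[[0,0,0],[0,0,0],1.5]]}}

```text
clock: 11.7
position: [0.5662, -0.2644, 0.2303]
tool_rot: [-3.141, -0.0, 1.682]
force: [-0.1, -0.4, -4.6]
grip_width: 0.0211
finger_force: 78.5
```

```bash
python3 -c "
from plan import *
hs()"
```

```text
t 11.7 h [ 6.000e-01 -1.023e+02 -1.000e-01] F [-0.1 -0.4 -4.6] M [0.03 0.04 0.04] rot [-3.1414e+00 -3.0000e-04  5.0000e-04]
```

{"op": "arm_command", "data": {"deltas": [[[0.1,0,0],[0,0,0],1.5],[[0.15,0,0],[0,0,0],1.5],[[0.15,0,0],[0,0,0],1.5],[[0.1,0,0],[0,0,0],1.5],[[0,0,0],[0,0,0],1.5]]}}

```text
clock: 12.2
position: [0.5656, -0.2596, 0.2304]
tool_rot: [-3.141, -0.0, 1.682]
force: [-0.8, -0.1, -5.2]
grip_width: 0.0214
finger_force: 78.5
```

```bash
python3 -c "
from plan import *
hs()"
```

```text
t 12.2 h [  0.6 -97.5  -0. ] F [-0.8  0.  -5.2] M [-0.06  0.    0.04] rot [-3.1415e+00 -2.0000e-04  4.0000e-04]
```

{"op": "arm_command", "data": {"deltas": [[[0.15,-0.01,0.02],[0,0,0],1.5],[[0.2,0,0],[0,0,0],1.5],[[0.2,0,0],[0,0,0],1.5],[[0.2,0,0],[0,0,0],1.5],[[0,0,0],[0,0,0],1.5]]}}

```text
clock: 12.7
position: [0.5648, -0.2519, 0.2302]
tool_rot: [-3.142, -0.0, 1.682]
force: [0.4, 1.0, -4.4]
grip_width: 0.0205
finger_force: 78.5
```

```bash
python3 -c "
from plan import *
hs()"
```

```text
t 12.7 h [  0.5 -89.7  -0.2] F [ 0.5  0.9 -4.4] M [ 0.05  0.01 -0.01] rot [-3.1416e+00 -3.0000e-04  6.0000e-04]
```

{"op": "arm_command", "data": {"deltas": [[[0.2,0,0.01],[0,0,0],1.5],[[0.2,0,0],[0,0,0],1.5],[[0.2,0,0],[0,0,0],1.5],[[0.1,0,0],[0,0,0],1.5],[[0,0,0],[0,0,0],1.5]]}}

```text
clock: 13.2
position: [0.564, -0.2452, 0.2301]
tool_rot: [-3.142, -0.0, 1.682]
force: [-0.6, -0.6, -4.0]
grip_width: 0.0207
finger_force: 78.5
```

```bash
python3 -c "
from plan import *
hs()"
```

```text
t 13.2 h [  0.5 -82.9  -0.3] F [-0.7 -0.5 -4. ] M [ 0.03  0.05 -0.02] rot [-3.1416e+00 -1.0000e-04  4.0000e-04]
```

{"op": "arm_command", "data": {"deltas": [[[0.2,0,0],[0,0,0],1.5],[[0.2,0,0],[0,0,0],1.5],[[0.2,0,0],[0,0,0],1.5],[[0.1,0,0],[0,0,0],1.5],[[0.1,0,0],[0,0,0],1.5],[[0,0,0],[0,0,0],1.5]]}}

```text
clock: 13.8
position: [0.5631, -0.2373, 0.2301]
tool_rot: [-3.142, -0.0, 1.682]
force: [-0.5, 0.6, -4.5]
grip_width: 0.021
finger_force: 78.5
```

```bash
python3 -c "
from plan import *
hs()"
```

```text
t 13.8 h [  0.5 -75.   -0.3] F [-0.4  0.6 -4.5] M [0.01 0.01 0.04] rot [-3.1415e+00 -1.0000e-04  3.0000e-04]
```

{"op": "arm_command", "data": {"deltas": [[[0.05,0,0],[0,0,0],1.5],[[0.05,0,0],[0,0,0],1.5],[[0.05,0,0],[0,0,0],1.5],[[0.05,0,0],[0,0,0],1.5],[[0,0,0],[0,0,0],1.5]]}}

```text
clock: 14.3
position: [0.5629, -0.2354, 0.2301]
tool_rot: [3.142, -0.0, 1.682]
force: [0.0, 0.9, -3.9]
grip_width: 0.0208
finger_force: 78.5
```

```bash
python3 -c "
from plan import *
hs()"
```

```text
t 14.3 h [  0.5 -73.1  -0.3] F [ 0.1  0.8 -3.9] M [ 0.06  0.02 -0.05] rot [ 3.1416e+00 -0.0000e+00  2.0000e-04]
```

{"op": "arm_command", "data": {"deltas": [[[0.05,0,0],[0,0,0],1.5],[[0.05,0,0],[0,0,0],1.5],[[0.03,0,0],[0,0,0],1.5],[[0,0,0],[0,0,0],1.5]]}}

```text
clock: 14.7
position: [0.5627, -0.2351, 0.2302]
tool_rot: [3.141, 0.001, 1.681]
force: [1.9, -6.3, -6.1]
grip_width: 0.021
finger_force: 78.5
```

```bash
python3 -c "
from plan import *
hs()"
```

```text
t 14.7 h [  0.4 -72.8  -0.2] F [ 1.2 -6.5 -6.1] M [-1.46 -0.16  0.04] rot [ 3.1413e+00  1.3000e-03 -7.0000e-04]
```

Contact at the collar is 6.5 N, at the depth expected from the mouth. I'll hold it there.

{"op": "arm_command", "data": {"deltas": [[[0,0.01,0.02],[0,0,0],1.5],[[0,0,0],[0,0,0],1.5],[[0,0,0],[0,0,0],1.5],[[0,0,0],[0,0,0],1.5],[[0,0,0],[0,0,0],1.5],[[0,0,0],[0,0,0],1.5],[[0,0,0],[0,0,0],1.5]]}}

```text
clock: 15.4
position: [0.5628, -0.2351, 0.2301]
tool_rot: [3.141, 0.001, 1.681]
force: [-0.1, -7.3, -2.7]
grip_width: 0.0207
finger_force: 78.8
```

```bash
python3 -c "
from plan import *
hs()"
```

```text
t 15.4 h [  0.4 -72.8  -0.3] F [-0.9 -7.3 -2.7] M [-1.37  0.14  0.05] rot [ 3.1414e+00  1.3000e-03 -7.0000e-04]
```

{"op": "arm_command", "data": {"deltas": [[[0,0,0],[0,0,0],1.5],[[0,0,0],[0,0,0],1.5],[[0,0,0],[0,0,0],1.5],[[0,0,0],[0,0,0],1.5],[[0,0,0],[0,0,0],1.5],[[0,0,0],[0,0,0],1.5],[[0,0,0],[0,0,0],1.5],[[0,0,0],[0,0,0],1.5]]}}

```text
clock: 16.2
position: [0.5627, -0.2351, 0.2301]
tool_rot: [3.141, 0.001, 1.681]
force: [0.2, -6.0, -2.1]
grip_width: 0.0208
finger_force: 78.8
```

```bash
python3 -c "
from plan import *
hs()"
```

```text
t 16.2 h [  0.4 -72.8  -0.3] F [-0.5 -5.9 -2.1] M [-1.33  0.09  0.02] rot [ 3.1415e+00  1.3000e-03 -6.0000e-04]
```

Held for 1.8 s at about 7 N. Next I'll draw it out straight, lift, and cross to the +y mouth. The expected no-go contact is at TCP y_h = 95.2.

{"op": "arm_command", "data": {"deltas": [[[-0.2,0,0],[0,0,0],1.5],[[-0.3,0,0],[0,0,0],1.5],[[-0.5,0,0],[0,0,0],1.5],[[-0.6,0,0],[0,0,0],1.5],[[-0.8,0,0],[0,0,0],1.5],[[-1,0,0],[0,0,0],1.5],[[-1,0,0],[0,0,0],1.5],[[-1,0,0],[0,0,0],1.5],[[-0.5,0,0],[0,0,0],1.5],[[0,0,-1],[0,0,0],1.5],[[0,0,-2.5],[0,0,0],1.5],[[0,0,-3],[0,0,0],1.5],[[0,0,-3],[0,0,0],1.5],[[0,0,-1.5],[0,0,0],1.5],[[0,0,0],[0,0,0],1.5],[[0,0,0],[0,0,0],1.5]]}}

```text
clock: 17.8
position: [0.5691, -0.2927, 0.3391]
tool_rot: [-3.141, -0.0, 1.682]
force: [-0.6, -0.1, -3.9]
grip_width: 0.0209
finger_force: 78.8
```

Run:
```python
from plan import *
st();hs()
q=R.from_euler('z',.1108)
T=q.apply([.0005,.110,0])+[.5543,-.1628,.2304];print(T)
plan([(T[0],T[1],.34,1.6816,14),(T[0],T[1],.2301,1.6816,6)],2)
```

```text
t 17.8 p [ 0.5691 -0.2927  0.3391] rot [-3.1409e+00 -2.0000e-04  1.6819e+00] F [-0.6 -0.1 -3.9] M [-0.04  0.03 -0.03] w 0.0209 ff 78.83870244026184
t 17.8 h [   0.3 -130.7  108.7] F [-0.6 -0.1 -3.9] M [-0.03  0.03 -0.03] rot [-3.1409e+00 -2.0000e-04  3.0000e-04]
[ 0.54263386 -0.05341924  0.2304    ]
[[[1.72,0.0,-0.01],[0,0,0.0]],[[1.72,0.0,-0.0],[0,0,0.0]],[[1.72,0.0,-0.01],[0,0,0.0]],[[1.72,0.01,-0.01],[0,0,0.0]],[[1.72,-0.0,-0.0],[0,0,0.0]],[[1.72,-0.0,-0.01],[0,0,0.0]],[[1.71,0.0,-0.01],[0,0,0.0]],[[1.72,0.0,-0.0],[0,0,0.0]],[[1.72,0.0,-0.01],[0,0,0.0]],[[1.72,0.01,-0.0],[0,0,0.0]],[[1.72,-0.0,-0.01],[0,0,0.0]],[[1.72,-0.0,-0.01],[0,0,0.0]],[[1.72,0.0,-0.0],[0,0,0.0]],[[1.72,0.0,-0.01],[0,0,0.0]],[[-0.0,0.0,1.83],[0,0,0.0]],[[-0.0,0.0,1.83],[0,0,0.0]],[[-0.0,0.0,1.83],[0,0,0.0]],[[-0.0,0.0,1.84],[0,0,0.0]],[[-0.0,0.0,1.83],[0,0,0.0]],[[-0.0,0.0,1.83],[0,0,0.0]]]
```

{"op": "arm_command", "data": {"deltas": [[[1.0,0,0],[0,0,0],1.5],[[2.0,0,0],[0,0,0],1.5],[[3.0,0,0],[0,0,0],1.5],[[3.0,0,0],[0,0,0],1.5],[[3.0,0,0],[0,0,0],1.5],[[3.0,0,0],[0,0,0],1.5],[[3.0,0,0],[0,0,0],1.5],[[3.0,0,0],[0,0,0],1.5],[[2.0,0,0],[0,0,0],1.5],[[1.1,0,0],[0,0,0],1.5],[[0,0.0,1.0],[0,0,0],1.5],[[0,0,2.0],[0,0,0],1.5],[[0,0,2.4],[0,0,0],1.5],[[0,0,2.4],[0,0,0],1.5],[[0,0,2.0],[0,0,0],1.5],[[0,0,1.1],[0,0,0],1.5],[[0,0,0],[0,0,0],1.5],[[0,0,0],[0,0,0],1.5],[[0,0,0],[0,0,0],1.5]]}}

```text
clock: 19.7
position: [0.5429, -0.0535, 0.2317]
tool_rot: [3.14, 0.0, 1.681]
force: [-0.3, -0.1, -2.3]
grip_width: 0.0208
finger_force: 78.8
```

```bash
python3 -c "
from plan import *
hs()"
```

```text
t 19.7 h [  0.8 109.9   1.3] F [-0.3 -0.  -2.3] M [-0.    0.01 -0.01] rot [ 3.1404e+00  3.0000e-04 -2.0000e-04]
```

{"op": "arm_command", "data": {"deltas": [[[-0.2,-0.03,0],[0,0,0],1.5],[[-0.3,0,0],[0,0,0],1.5],[[-0.3,0,0],[0,0,0],1.5],[[-0.2,0,0],[0,0,0],1.5],[[-0.1,0,0],[0,0,0],1.5],[[-0.1,0,0],[0,0,0],1.5],[[0,0,0],[0,0,0],1.5]]}}

```text
clock: 20.4
position: [0.5437, -0.0653, 0.2309]
tool_rot: [-3.142, -0.0, 1.682]
force: [-0.4, 0.2, -3.3]
grip_width: 0.0207
finger_force: 78.8
```

```bash
python3 -c "
from plan import *
hs()"
```

```text
t 20.4 h [ 0.2 98.   0.5] F [-0.4  0.2 -3.3] M [ 0.02 -0.02  0.03] rot [-3.1416e+00 -1.0000e-04  1.0000e-04]
```

{"op": "arm_command", "data": {"deltas": [[[-0.1,0.02,0.08],[0,0,0],1.5],[[-0.05,0,0],[0,0,0],1.5],[[-0.05,0,0],[0,0,0],1.5],[[-0.05,0,0],[0,0,0],1.5],[[-0.05,0,0],[0,0,0],1.5],[[0,0,0],[0,0,0],1.5]]}}

```text
clock: 21.0
position: [0.5442, -0.0683, 0.2301]
tool_rot: [3.142, -0.0, 1.682]
force: [0.2, 0.1, -3.5]
grip_width: 0.021
finger_force: 78.8
```

```bash
python3 -c "
from plan import *
hs()"
```

```text
t 21.0 h [ 0.4 95.  -0.3] F [ 0.2  0.  -3.5] M [ 0.04 -0.04 -0.08] rot [ 3.1416e+00 -0.0000e+00  1.0000e-04]
```

{"op": "arm_command", "data": {"deltas": [[[-0.05,0,0],[0,0,0],1.5],[[-0.05,0,0],[0,0,0],1.5],[[0,0,0],[0,0,0],1.5]]}}

```text
clock: 21.3
position: [0.5442, -0.0686, 0.2301]
tool_rot: [-3.142, -0.001, 1.682]
force: [-1.2, 5.3, -2.0]
grip_width: 0.0209
finger_force: 78.8
```

```bash
python3 -c "
from plan import *
hs()"
```

```text
t 21.3 h [ 0.4 94.8 -0.3] F [-0.6  5.4 -2. ] M [ 1.04  0.14 -0.03] rot [-3.1415e+00 -9.0000e-04  8.0000e-04]
```

Contact at 94.8 mm, against a predicted 95.2, at 5.4 N, so the no-go plug does not enter. I'll hold it there.

{"op": "arm_command", "data": {"deltas": [[[-0.01,0,0],[0,0,0],1.5],[[0,0,0],[0,0,0],1.5],[[0,0,0],[0,0,0],1.5],[[0,0,0],[0,0,0],1.5],[[0,0,0],[0,0,0],1.5],[[0,0,0],[0,0,0],1.5],[[0,0,0],[0,0,0],1.5],[[0,0,0],[0,0,0],1.5],[[0,0,0],[0,0,0],1.5],[[0,0,0],[0,0,0],1.5],[[0,0,0],[0,0,0],1.5],[[0,0,0],[0,0,0],1.5],[[0,0,0],[0,0,0],1.5],[[0,0,0],[0,0,0],1.5],[[0,0,0],[0,0,0],1.5],[[0,0,0],[0,0,0],1.5]]}}

```text
clock: 22.9
position: [0.5443, -0.0686, 0.2301]
tool_rot: [-3.142, -0.001, 1.682]
force: [-0.6, 5.9, -2.9]
grip_width: 0.021
finger_force: 78.8
```

```bash
python3 -c "
from plan import *
hs()"
```

```text
t 22.9 h [ 0.4 94.7 -0.3] F [ 0.   5.9 -2.9] M [ 1.11  0.14 -0.  ] rot [-3.1415e+00 -1.0000e-03  8.0000e-04]
```

{"op": "arm_command", "data": {"deltas": [[[0.2,0,0],[0,0,0],1.5],[[0.5,0,0],[0,0,0],1.5],[[0.8,0,0],[0,0,0],1.5],[[0.5,0,-1],[0,0,0],1.5],[[0,0,-2.5],[0,0,0],1.5],[[0,0,-3],[0,0,0],1.5],[[0,0,-3],[0,0,0],1.5],[[0,0,-1.5],[0,0,0],1.5],[[0,0,0],[0,0,0],1.5]]}}

```text
clock: 23.8
position: [0.5424, -0.0492, 0.342]
tool_rot: [3.138, 0.001, 1.682]
force: [-0.7, 0.4, -4.0]
grip_width: 0.0202
finger_force: 78.9
```

```bash
python3 -c "
from plan import *
st()
plan([(.5278,.1968,.34,1.8096,12)],2)"
```

```text
t 23.8 p [ 0.5424 -0.0492  0.342 ] rot [3.1384e+00 1.0000e-03 1.6817e+00] F [-0.7  0.4 -4. ] M [ 0.02  0.03 -0.01] w 0.0202 ff 78.87103199958801
[[[2.05,0.11,0.02],[0,0,-0.011]],[[2.05,0.12,0.01],[0,0,-0.01]],[[2.05,0.15,0.02],[0,0,-0.011]],[[2.05,0.17,0.02],[0,0,-0.011]],[[2.04,0.2,0.01],[0,0,-0.01]],[[2.04,0.21,0.02],[0,0,-0.011]],[[2.04,0.24,0.02],[0,0,-0.011]],[[2.04,0.26,0.01],[0,0,-0.01]],[[2.04,0.28,0.02],[0,0,-0.011]],[[2.03,0.3,0.02],[0,0,-0.011]],[[2.03,0.32,0.01],[0,0,-0.01]],[[2.02,0.35,0.02],[0,0,-0.011]]]
```

{"op": "arm_command", "data": {"deltas": [[[1.0,0.1,0],[0,0,-0.011],1.5],[[2.05,0.12,0],[0,0,-0.01],1.5],[[2.05,0.15,0],[0,0,-0.011],1.5],[[2.05,0.17,0],[0,0,-0.011],1.5],[[2.04,0.2,0],[0,0,-0.01],1.5],[[2.04,0.21,0],[0,0,-0.011],1.5],[[2.04,0.24,0],[0,0,-0.011],1.5],[[2.04,0.26,0],[0,0,-0.01],1.5],[[2.04,0.28,0],[0,0,-0.011],1.5],[[2.03,0.3,0],[0,0,-0.011],1.5],[[2.03,0.32,0],[0,0,-0.01],1.5],[[2.02,0.36,0],[0,0,-0.011],1.5],[[1.0,0,0],[0,0,0],1.5],[[0,0,0],[0,0,0],1.5],[[0,0,0],[0,0,0],1.5],[[0,0,0],[0,0,0],1.5],[[0,0,0],[0,0,0],1.5]]}}

```text
clock: 25.5
position: [0.5265, 0.195, 0.34]
tool_rot: [-3.141, 0.0, 1.808]
force: [0.1, -0.3, -3.2]
grip_width: 0.021
finger_force: 78.8
```

```bash
python3 -c "
from plan import *
st()
plan([(.5278,.1968,.25,1.8096,5)],2)"
```

```text
t 25.5 p [0.5265 0.195  0.34  ] rot [-3.1414e+00  4.0000e-04  1.8085e+00] F [ 0.1 -0.3 -3.2] M [-0.06 -0.04  0.08] w 0.021 ff 78.78448605537415
[[[0.03,0.03,1.8],[0,0,-0.0]],[[0.03,0.04,1.8],[0,0,-0.0]],[[0.03,0.03,1.8],[0,0,-0.001]],[[0.02,0.04,1.8],[0,0,0.0]],[[0.03,0.03,1.8],[0,0,-0.0]]]
```

{"op": "arm_command", "data": {"deltas": [[[0.03,0.03,1.0],[0,0,0],1.5],[[0.03,0.04,1.8],[0,0,0],1.5],[[0.03,0.03,2.2],[0,0,-0.001],1.5],[[0.02,0.04,2.0],[0,0,0],1.5],[[0.03,0.03,1.4],[0,0,0],1.5],[[0,0,0.5],[0,0,0],1.5],[[0,0,0],[0,0,0],1.5],[[0,0,0],[0,0,0],1.5],[[0,0,0],[0,0,0],1.5]]}}

```text
clock: 26.4
position: [0.5278, 0.1977, 0.2519]
tool_rot: [3.14, -0.0, 1.811]
force: [-0.3, 0.7, -3.3]
grip_width: 0.021
finger_force: 78.8
```

```bash
python3 -c "
from plan import *
st()
plan([(.5278,.1968,.2304,1.8096,6)],2)"
```

```text
t 26.4 p [0.5278 0.1977 0.2519] rot [ 3.1403e+00 -2.0000e-04  1.8106e+00] F [-0.3  0.7 -3.3] M [-0.02 -0.01  0.  ] w 0.021 ff 78.8134253025055
[[[-0.02,-0.0,0.36],[0,0,0.0]],[[-0.01,-0.01,0.36],[0,0,0.0]],[[-0.02,-0.0,0.36],[0,0,0.001]],[[-0.01,-0.01,0.35],[0,0,-0.0]],[[-0.02,-0.0,0.36],[0,0,-0.0]],[[-0.01,-0.01,0.36],[0,0,0.0]]]
```

{"op": "arm_command", "data": {"deltas": [[[-0.02,0,0.3],[0,0,0],1.5],[[-0.02,0,0.4],[0,0,0],1.5],[[-0.02,0,0.4],[0,0,0.001],1.5],[[-0.02,0,0.4],[0,0,0],1.5],[[0,0,0.3],[0,0,0],1.5],[[0,0,0.1],[0,0,0],1.5],[[0,0,0],[0,0,0],1.5],[[0,0,0],[0,0,0],1.5]]}}

```text
clock: 27.2
position: [0.5278, 0.1969, 0.2322]
tool_rot: [3.141, -0.0, 1.81]
force: [-0.2, 0.7, -3.4]
grip_width: 0.0207
finger_force: 78.8
```

```bash
python3 -c "
from plan import *
st()"
```

```text
t 27.2 p [0.5278 0.1969 0.2322] rot [ 3.1415e+00 -1.0000e-04  1.8098e+00] F [-0.2  0.7 -3.4] M [-0.   -0.07  0.01] w 0.0207 ff 78.8136613368988
```

{"op": "arm_command", "data": {"deltas": [[[0,0,0.08],[0,0,0],1.5],[[0,0,0.05],[0,0,0],1.5],[[0,0,0.05],[0,0,0],1.5],[[0,0,0],[0,0,0],1.5],[[0,0,0],[0,0,0],1.5]]}}

```text
clock: 27.7
position: [0.5278, 0.1969, 0.2304]
tool_rot: [3.141, 0.0, 1.81]
force: [-0.7, -0.2, 1.0]
grip_width: 0.021
finger_force: 79.4
```

```bash
python3 -c "
from plan import *
st()"
```

```text
t 27.7 p [0.5278 0.1969 0.2304] rot [3.1415e+00 1.0000e-04 1.8098e+00] F [-0.7 -0.2  1. ] M [-0.16  0.21  0.03] w 0.021 ff 79.36947584152222
```

The gauge is seated, with contact on the notch floors at the original height. Release and retreat.

{"op": "arm_command", "data": {"deltas": [[[0,0,0],[0,0,0],2.6],[[0,0,0],[0,0,0],3.2],[[0,0,0],[0,0,0],4.5],[[0,0,0],[0,0,0],6.5],[[0,0,0],[0,0,0],8.5],[[0,0,0],[0,0,0],8.5],[[0,0,0],[0,0,0],8.5],[[0,0,-1],[0,0,0],8.5],[[0,0,-2],[0,0,0],8.5],[[0,0,-3],[0,0,0],8.5],[[0,0,-3],[0,0,0],8.5],[[0,0,-3],[0,0,0],8.5],[[-3,0,-2],[0,0,0],8.5],[[-4,0,0],[0,0,0],8.5],[[-4,0,0],[0,0,0],8.5],[[-4,0,0],[0,0,0],8.5],[[-3,0,0],[0,0,0],8.5],[[0,0,0],[0,0,0],8.5],[[0,0,0],[0,0,0],8.5]]}}

```text
clock: 29.6
position: [0.5703, 0.0217, 0.3709]
tool_rot: [3.141, -0.0, 1.809]
force: [-0.6, 0.4, -0.0]
grip_width: 0.0851
finger_force: 0.0
```

```bash
python3 -c "
from plan import *
st()
d=snap('top');s=snap('side')
print([ (m['at'],m['p']) for m in bot.mark_of('go_tip',d)[:2]+bot.mark_of('go_tip',s)[:2]])
cv2.imwrite('pics/z6.png',np.hstack([cv2.resize(np.ascontiguousarray(i['frame'][y:y+120,x:x+160,::-1]),(400,300)) for i,x,y in((d,170,190),(s,255,240))]))"
```

```text
t 29.6 p [0.5703 0.0217 0.3709] rot [ 3.1412e+00 -2.0000e-04  1.8086e+00] F [-0.6  0.4 -0. ] M [ 0.05 -0.   -0.02] w 0.0851 ff 0.0
[([212.1, 264.2], 0.61), ([339.4, 338.8], 0.84), ([340.5, 239.8], 0.65)]
```

View pics/z6.png

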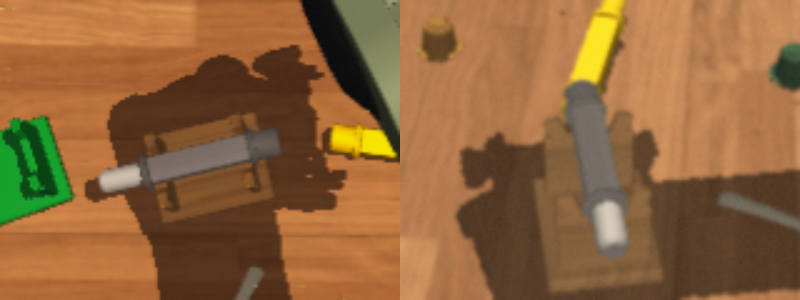

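The crops show the gauge lying in its cradle as before, with the go tip at (212,264) in the top view. The gripper is clear and the bystanders are where they were.

```bash
python3 -c "
from workcell import bot
print(bot.job_done())"
```

```text
the job is handed in; nothing more can be done
None
```

The job is handed in. The go end went fully home and was held about 1.8 s at 6–7 N, the no-go end was refused at the other mouth and held about 1.6 s at 5–6 N, and the gauge is back in its cradle, go end pointing as before.

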